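# Turn a freshly tyred handcart wheel until its valve is at the top

### The job

The blue handcart wheel on its bench stand has a freshly glued tyre and must be turned so that its valve (yellow cap, beside the yellow stripe on the tyre) is at the very top, straight above the axle, ready for the pump. Push the wheel round gently by its spokes, one after another, with a fingertip, keep off the tyre and the valve because the glue is wet, and leave the tools on the bench where they are. Finish with the wheel at rest and the hand clear.

Things in the scene. Friction and masses are not known exactly. Their poses are not given: they have to be found in the camera images.
- stand: fixed grey stand carrying the wheel. Origin on the bench below the wheel's front plane; x level along the axle, from the wheel's open front (towards the robot) to its back, y left as seen from the robot, z up. Base plate 12 mm thick, x -10 to +140 mm, 110 mm to either side; two legs behind the wheel, x 96 to 114 mm. Axle 170 mm above the bench.
- hub (a point): centre of the blue wheel, on the axle, in the plane of the wheel's front (robot) side; turns with the wheel. Hub radius 24 mm (a nut of radius 10 mm stands 6 mm out in front); rim from radius 107 to 114 mm, 10 to 56 mm behind this plane. The wheel can be turned either way on a stiff bearing (about 0.28 N m, 3 to 5 N at a spoke) and stays where it is left.
- spoke (a point): middle of one of the five alike, straight, radial blue spokes, 63 mm from the axle. Spokes are 72 degrees apart, 14 mm wide, run from the hub to the rim, front faces 2 mm and back faces 22 mm behind the wheel's front plane (this point 12 mm). The gaps between them are open right through. This spoke lies 36 degrees clockwise (seen from the robot) of the valve.
- tyre: black tyre with its valve, not to be touched. Origin as hub. Round section of 40 mm: radius 112 to 152 mm, 18 to 58 mm behind the front plane (hub and spokes stand proud of it). A yellow stripe 65 mm long marks the tyre at the valve. The valve stem stands inwards from the rim, midway between two spokes, to radius 72 mm, 38 mm behind the front plane: brass 8 mm thick, yellow cap 13 mm thick.
- valve (a point): point in the middle of the valve, 90 mm from the axle and 38 mm behind the wheel's front plane; it has to come straight above the axle
- wheel (a joint): angle of the wheel in rad: 0 with the valve straight below the axle, growing clockwise as seen from the robot (at +1.57 the valve is at the stand's +y, left; at -1.57 right); valve at the top at +3.14 and equally at -3.14. Stops only at +-9.5. The spokes lie at this angle plus 0.628, 1.885, 3.142, 4.398 and 5.655, measured alike.
- mallet: joiner's wooden mallet lying on the bench, head 70 x 140 x 55 mm, 285 mm long along its x; origin under its middle; to be left alone
- plane: hand plane, 240 x 60 mm along its x, 97 mm high; origin under its middle; to be left alone
- chisel: chisel with red and yellow handle lying in front of the wheel, 235 mm along its x, 28 mm thick; origin under its middle; to be left alone
- glue: white glue bottle with orange cap, radius 30 mm, 150 mm high; origin under its middle; to be left alone
- tin: tin of radius 33 mm, 60 mm high, in front of the wheel; origin under its middle; to be left alone
- offcut: block of pale wood 100 x 45 x 35 mm in front of the wheel; origin under its middle; to be left alone

How it is judged:
By the outcome, as a careful person would: the job done as asked, in the order asked, and still so for the second after the job is handed in, with the robot touching nothing.
It also fails if it takes over 61 s, if anything falls off the work surface, if the arm or the gripper's body presses on something with over 40 N, if the wrist force passes 120 N, or if a joint passes its speed limit or range.

### The arm

A 6-joint arm with a two-finger parallel gripper is mounted at the origin on the work surface. World frame = base frame: x ahead of the robot, y to its left, z up, the work surface at z = 0. Lengths are in mm, angles in rad, forces in N, time in s.
With the tool pointing down it reaches from about 275 to 1000 mm from the base axis. Payload 8.4 kg.
Tool frame: the origin (TCP) lies midway between the tips of the shut fingers; the grasp point (between the pads) lies grip_depth behind it (grip_depth is the distance from the TCP to the grasp point, in mm); z points along the fingers, y is the line along which they close (so a half turn about z gives the same grasp; the last joint's range is limited). The gripper opens to 85 mm and grips with 20 to 120 N. Pads are 22 mm wide; open, the fingers measure 114 mm over their backs; the gripper's body (76 mm by 85 mm) begins 54 mm behind the grasp point. The pads swing forward as they close: fully open they stand 13 mm farther back than shut.
Start: joints at [1.145, 0.353, 1.633, -0, 1.155, -0.002], TCP at [257.016, 569.711, 204.281] pointing down, gripper open.
Joint ranges: [-2.63, 2.63], [-0.92, 2.1], [0.06, 2.66], [-1.3, 4.44], [0, 2.69], [-3.02, 3.02]. Speed limits (rad/s): [2.22, 2.22, 2.79, 3.14, 3.14, 3.14].

### API

Orientations are given as [roll, pitch, yaw] about the fixed x, y, z axes, in that order (R = Rz(yaw) Ry(pitch) Rx(roll)).
In Python, from rig import * gives the robot as it stands.
- The arm moves only by the shell command python3 -m creep 'ROWS' [FORCE]. ROWS is JSON, a list of rows, each an object of numbers: "x", "y", "z": the shift along the tool's x, y, z in mm; "rx", "ry", "rz": the turn, a rotation vector about the tool's x, y, z in rad; "hand": the finger opening in mm, from 0 to 85.4. A call has 1 to 20 rows; each row shifts and turns the commanded pose from where the row before left it, along the tool's axes as they then stand; what a row does not reach is not made up. A row lasts 1/8 s, in which the tool goes at most 62.5 mm and 10.7 degrees, less where a joint would pass 70% of its speed; a pose out of reach is approached as far as the arm can. A call with a gripper value outside its range is refused whole. The fingers move at their own pace and stop on an object; FORCE is the grip in N (left out, the last holds). Time passes only in rows, so rows that do not move let the fingers close. It gives the time, the measured TCP pose, the force, the opening and the grip force at its end, in the units of the state.
- sense(): the state, without advancing time (a new reading comes with each control period).
- grab_frame(name): name is "scene" or "top" or "wrist"; returns the picture (384x512x3 uint8, red, green, blue); there is no depth.
- get_calibration(name): a dict with "K" (3x3 intrinsics, pixels), "R" (3x3) and "t" (3): a world point X has camera coordinates R X + t. Camera axes: x right, y down, z forward; pixel columns grow to the right and rows downward; lengths in mm; the calibration is good to about 2 mm. A picture is of the moment at which its call begins: read the wrist's pose just before it. get_calibration takes no time and is no camera call; for the wrist camera it gives the pose at the moment of the call.
- sign_off(): hands the job in; it is judged then, once.
The state is a dict: "clock": time; "qpos": joint angles; "qvel": joint speeds; "joint_efforts": joint torques, N m; "eef_pos": TCP position; "tcp_rot": TCP orientation; "contact_force": force on the tool from outside, world axes, zero at the start; "wrist_torque": the same for the moment, N m; "opening": opening from 0.0 (shut) to 1.0 (fully open); "grasp_force": force on a finger pad.
Only numpy, scipy, OpenCV 4.12 (cv2) and the standard library are available. Lean on these libraries where they do the work, as an engineer would, in place of code of your own. Each camera call takes 0.05 s, during which the arm holds its last target. There are 200 camera calls.

## Working session

There is one attempt and no reset: what is moved stays moved. The work goes in short steps, Python scripts to look and compute and a shell command to move; the robot and the scene stay as the last step left them, time stands still between calls to the robot, and variables do not carry over. Pictures are saved under pics/ and viewed, at most 10 in all, crops included, and the job is handed in when it is done.

```bash
mkdir -p pics; ls
python3 - <<'E'
from rig import *
import cv2,numpy as np
s=sense();print(s['eef_pos'],s['tcp_rot'],s['opening'])
for n in ["scene","top"]:
    im=grab_frame(n);cv2.imwrite(f"pics/{n}0.png",im[:,:,::-1])
    c=get_calibration(n);print(n,np.array(c['K']).round(1).tolist(),np.array(c['R']).round(3).tolist(),np.array(c['t']).round(1).tolist(), (-np.array(c['R']).T@np.array(c['t'])).round(0))
a=cv2.imread("pics/scene0.png");b=cv2.imread("pics/top0.png")
v=np.vstack([a,b]);v=cv2.resize(v,(400*2,600*2)) if 0 else v
E
```

```text
pics
[256.79791026 569.23090366 203.55294325] [-3.14018258e+00 -1.72818767e-05  2.71780084e+00] 0.9980871610440315
scene [[367.9, 0.0, 260.7], [0.0, 367.9, 192.6], [0.0, 0.0, 1.0]] [[-0.449, 0.893, -0.016], [0.719, 0.351, -0.6], [-0.53, -0.281, -0.8]] [251.9, -290.4, 1589.7] [1165.  324. 1101.]
top [[400.5, 0.0, 254.0], [0.0, 400.5, 185.8], [0.0, 0.0, 1.0]] [[-0.019, -1.0, 0.023], [-0.99, 0.015, -0.143], [0.143, -0.026, -0.989]] [-51.4, 508.3, 1430.7] [ 298.  -22. 1490.]
```

View pics/scene0.png

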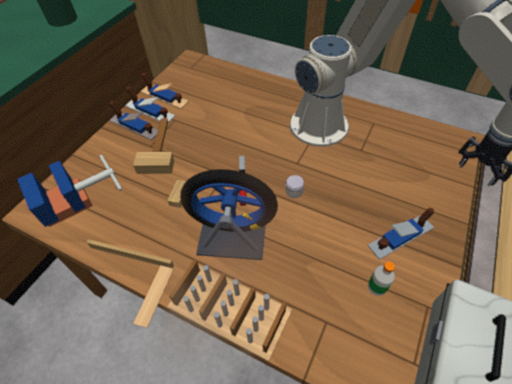

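View pics/top0.png

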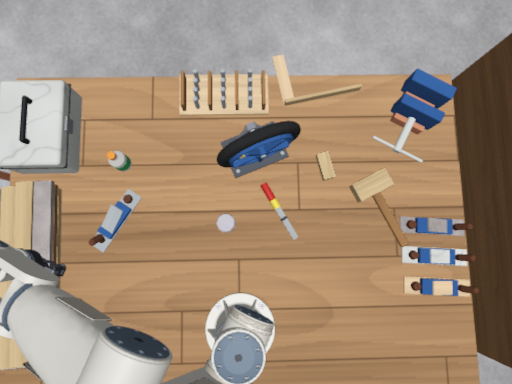

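Scene view: the wheel is at about (230,200), seen from behind, with the tin at (295,185). Top view: the tyre runs from (218,160) to (299,128), and the chisel (280,210), tin (226,223) and offcut (326,165) lie in front of it. Next I measure the hub and the axle direction.

```bash
cat > h.py <<'E'
import numpy as np,cv2
from rig import *
def ray(n,uv,c=None):
    c=c or get_calibration(n);K,R,t=map(np.array,(c['K'],c['R'],c['t']))
    return -R.T@t, R.T@np.linalg.inv(K)@np.array([uv[0],uv[1],1.])
def onz(n,uv,z,c=None):
    o,d=ray(n,uv,c);return o+d*(z-o[2])/d[2]
def proj(X,c):
    p=np.array(c['R'])@X+np.array(c['t']);q=np.array(c['K'])@p;return q[:2]/q[2]
E
python3 - <<'E'
from h import *
b=cv2.imread("pics/top0.png");
m=np.zeros(b.shape[:2],np.uint8);roi=b[110:185,205:312]
m[110:185,205:312]=(roi.max(2)<45)*255
n,l,st,ce=cv2.connectedComponentsWithStats(m);i=1+st[1:,4].argmax()
ys,xs=np.nonzero(l==i);print(st[i]);P=np.c_[xs,ys].astype(np.float32)
for ax in (np.array([1,-.4]),):
    s=P@ax;A=P[s<=s.min()+1.5].mean(0);B=P[s>=s.max()-1.5].mean(0)
    X,Y=onz("top",A,170),onz("top",B,170);print(A,B,X.round(),Y.round(),np.linalg.norm(X-Y),(X+Y)/2,np.degrees(np.arctan2(-(X-Y)[0],(X-Y)[1])))
for nme,uv,z in [("tin",(226,223),60),("chisel1",(265,185),15),("chisel2",(295,237),10),("off",(326,166),35)]:print(nme,onz("top",uv,z).round())
c=cv2.resize(b[90:250,190:350],(640,640),interpolation=cv2.INTER_CUBIC)[:600];cv2.imwrite("pics/c1.png",c)
E
```

```text
[217 122  83  45 700]
[218.3 160.9] [298.0909   127.181816] [574.  62. 170.] [ 688. -211.  170.] 295.08689830522786 [631.13866848 -74.40818591 170.        ] 22.631456781757684
tin [372.  43.  60.]
chisel1 [ 513. -101.   15.]
chisel2 [ 319. -208.   10.]
off [ 578. -329.   35.]
```

View pics/c1.png

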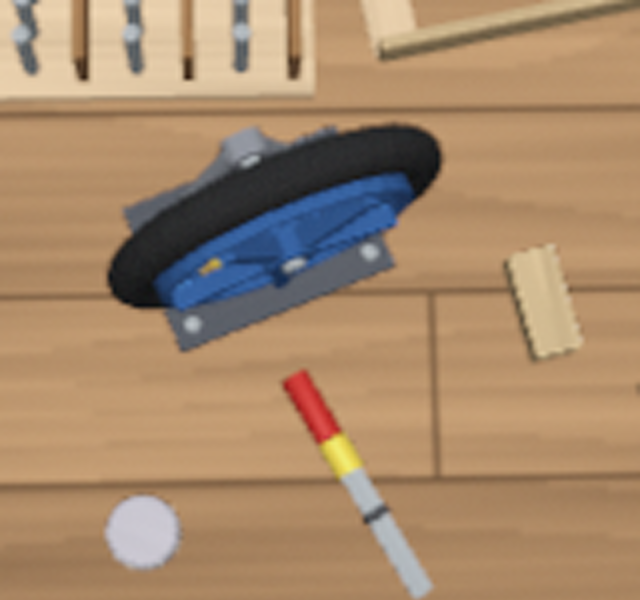

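The crop shows the base plate's front corners at about (182,350) and (395,265), the nut at (293,264), and the yellow cap left of the hub at (210,267).

Run:
```python
from h import *
f=lambda u,v:(190+u/4-.4,90+v/4-.4)
A=onz("top",f(182,350),12);B=onz("top",f(395,265),12);print(A,B,np.linalg.norm(A-B),np.degrees(np.arctan2(-(A-B)[0],(A-B)[1])))
y=(A-B)/np.linalg.norm(A-B);x=np.array([y[1],-y[0],0])
print("hub from base",(A+B)/2+10*x,"from nut",onz("top",f(293,264),170)+5*x)
h=(A+B)/2+10*x;h[2]=170;h=(h+onz("top",f(293,264),170)+5*x)/2
# valve cap: on plane 38 behind
o,d=ray("top",f(210,267));s=((h+38*x-o)@x)/(d@x);P=o+d*s-h;print("cap y,z",P@y,P[2],np.hypot(P@y,P[2]),"angle",np.arctan2(P@y,-P[2]))
s=sense();print(s['qpos'],get_calibration("wrist"))
```

```text
[544.90258324   9.54658196  12.        ] [ 623.30672514 -192.38412554   12.        ] 216.61768186506944 21.21982238519532
hub from base [593.42664055 -87.79930078  12.        ] from nut [595.17123326 -86.31768015 170.        ]
cap y,z 59.381302355712535 -87.7446751762352 105.94936097609828 angle 0.5949516543388262
[ 1.14459253e+00  3.53618068e-01  1.63404828e+00 -2.42999533e-06
  1.15519955e+00 -2.38478203e-03] {'K': array([[282.40090703,   0.        , 256.51516129],
       [  0.        , 282.40090703, 190.9599708 ],
       [  0.        ,   0.        ,   1.        ]]), 'R': array([[ 0.41194641,  0.91120646, -0.0017155 ],
       [ 0.87103855, -0.39323273,  0.29438047],
       [ 0.26756679, -0.12276324, -0.95568677]]), 't': array([-623.94203376,  -37.39594926,  380.09810557])}
```

Two independent estimates put the hub at about (594,-87,170), with axle yaw about 0.379 rad and wheel angle about 0.6. I'll raise the arm, shut the fingers and cross over to a point in front of the wheel.

```bash
python3 -m creep '[{"z":-42,"hand":0},{"z":-42,"hand":0},{"z":-42,"hand":0},{"x":-36,"y":-38},{"x":-36,"y":-38},{"x":-36,"y":-38},{"x":-36,"y":-38},{"x":-36,"y":-38},{"x":-36,"y":-38},{"x":-36,"y":-38},{"x":-36,"y":-38},{"x":-36,"y":-38},{"x":-36,"y":-38},{"x":-36,"y":-38},{"x":-36,"y":-38},{"x":-36,"y":-38},{"x":-36,"y":-38}]'
```

```text
schema error: expected keys x, y, z, rx, ry, rz, hand
```

```bash
python3 -m creep '[{"x":0,"y":0,"z":-42,"rx":0,"ry":0,"rz":0,"hand":0},{"x":0,"y":0,"z":-42,"rx":0,"ry":0,"rz":0,"hand":0},{"x":0,"y":0,"z":-42,"rx":0,"ry":0,"rz":0,"hand":0},{"x":-36,"y":-38,"z":0,"rx":0,"ry":0,"rz":0,"hand":0},{"x":-36,"y":-38,"z":0,"rx":0,"ry":0,"rz":0,"hand":0},{"x":-36,"y":-38,"z":0,"rx":0,"ry":0,"rz":0,"hand":0},{"x":-36,"y":-38,"z":0,"rx":0,"ry":0,"rz":0,"hand":0},{"x":-36,"y":-38,"z":0,"rx":0,"ry":0,"rz":0,"hand":0},{"x":-36,"y":-38,"z":0,"rx":0,"ry":0,"rz":0,"hand":0},{"x":-36,"y":-38,"z":0,"rx":0,"ry":0,"rz":0,"hand":0},{"x":-36,"y":-38,"z":0,"rx":0,"ry":0,"rz":0,"hand":0},{"x":-36,"y":-38,"z":0,"rx":0,"ry":0,"rz":0,"hand":0},{"x":-36,"y":-38,"z":0,"rx":0,"ry":0,"rz":0,"hand":0},{"x":-36,"y":-38,"z":0,"rx":0,"ry":0,"rz":0,"hand":0},{"x":-36,"y":-38,"z":0,"rx":0,"ry":0,"rz":0,"hand":0},{"x":-36,"y":-38,"z":0,"rx":0,"ry":0,"rz":0,"hand":0},{"x":-36,"y":-38,"z":0,"rx":0,"ry":0,"rz":0,"hand":0}]'; python3 -c "
from rig import *
print(sense()['qpos'])"
```

```text
clock: 2.22
eef_pos: [497.8, -124.2, 330.1]
tcp_rot: [3.142, -0.0, 2.718]
contact_force: [1.6, 0.8, -0.5]
opening: 0.0
grasp_force: 0.0
[-2.47613002e-01  7.40878291e-02  1.70776785e+00  1.19876722e-04
  1.35995488e+00 -1.39435406e+00]
```

```bash
python3 -m creep '[{"x":0,"y":0,"z":0,"rx":0,"ry":0,"rz":0.1536,"hand":0},{"x":0,"y":0,"z":0,"rx":0,"ry":0,"rz":0.1536,"hand":0},{"x":0,"y":0,"z":0,"rx":0,"ry":0,"rz":0.1536,"hand":0},{"x":0,"y":0,"z":0,"rx":0,"ry":0,"rz":0.1536,"hand":0},{"x":0,"y":0,"z":0,"rx":0,"ry":0,"rz":0.1536,"hand":0},{"x":0,"y":0,"z":0,"rx":-0.157,"ry":0,"rz":0,"hand":0},{"x":0,"y":0,"z":0,"rx":-0.157,"ry":0,"rz":0,"hand":0},{"x":0,"y":0,"z":0,"rx":-0.157,"ry":0,"rz":0,"hand":0},{"x":0,"y":0,"z":0,"rx":-0.157,"ry":0,"rz":0,"hand":0},{"x":0,"y":0,"z":0,"rx":-0.157,"ry":0,"rz":0,"hand":0},{"x":0,"y":0,"z":0,"rx":-0.157,"ry":0,"rz":0,"hand":0},{"x":0,"y":0,"z":0,"rx":-0.157,"ry":0,"rz":0,"hand":0},{"x":0,"y":0,"z":0,"rx":-0.157,"ry":0,"rz":0,"hand":0},{"x":0,"y":0,"z":0,"rx":-0.157,"ry":0,"rz":0,"hand":0},{"x":0,"y":0,"z":0,"rx":-0.157,"ry":0,"rz":0,"hand":0}]'
python3 - <<'E'
from h import *
s=sense();print(s['qpos'],s['tcp_rot'])
from scipy.spatial.transform import Rotation as R
print(R.from_euler('xyz',s['tcp_rot']).as_matrix().round(3))
c=get_calibration("wrist");im=grab_frame("wrist");cv2.imwrite("pics/w1.png",im[:,:,::-1]);np.savez("w1.npz",**c)
E
```

```text
clock: 4.1
eef_pos: [497.2, -122.9, 330.4]
tcp_rot: [1.579, 0.001, 1.948]
contact_force: [0.9, 0.6, -0.7]
opening: 0.006
grasp_force: 0.0
[-1.04086887  0.3755044   2.46047987  1.71380546  1.51712555 -2.8397315 ] [1.57913636e+00 5.39015525e-04 1.94827015e+00]
[[-0.369  0.008  0.93 ]
 [ 0.93   0.004  0.369]
 [-0.001  1.    -0.008]]
```

View pics/w1.png

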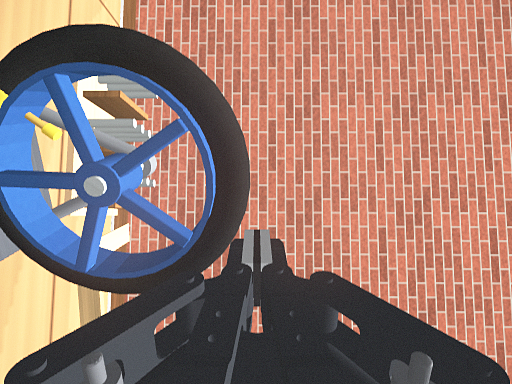

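The wrist view is rolled, so image right is world up. It shows the nut at (95,186), the cap at (47,131), and spokes with outer ends at (55,80), (185,125), (188,238), (87,268) and (0,180). Now I compute the hub and the wheel angle.

```bash
cat >> h.py <<'E'
YAW=.376;AX=np.array([np.cos(YAW),np.sin(YAW),0]);AY=np.array([-np.sin(YAW),np.cos(YAW),0]);HUB=np.array([594.,-87,170])
def onwheel(uv,c,depth):
    o,d=ray("",uv,c);P=o+d*((HUB+depth*AX-o)@AX)/(d@AX)-HUB;return P@AY,P[2]
E
python3 - <<'E'
from h import *
c=dict(np.load("w1.npz"));im=cv2.imread("pics/w1.png")
print("cam",-c['R'].T@c['t'])
hsv=cv2.cvtColor(im,cv2.COLOR_BGR2HSV)
m=cv2.inRange(hsv,(22,150,120),(35,255,255));n,l,st,ce=cv2.connectedComponentsWithStats(m)
for i in range(1,n):
    if st[i,4]>15: print("yellow",st[i],ce[i].round(1))
nut=np.array(onwheel((95,186),c,-6));print("nut y,z off",nut)
def ang(uv,d):
    p=np.array(onwheel(uv,c,d))-nut;return np.hypot(*p).round(1),np.arctan2(p[0],-p[1])%6.2832
print("cap",ang((47,131),38))
off=[.628,1.885,3.142,4.398,5.655]
for uv in [(55,80),(180,128),(183,235),(85,265),(5,180)]:
    r,a=ang(uv,4);print(uv,r,round(a,3),"wheel",min([(a-o+3.14159)%6.2832-3.14159 for o in off],key=lambda v:abs(v-.6)))
E
```

```text
cam [ 311.34962114 -115.51623665  331.77775336]
yellow [ 0 89  8 18 74] [ 2.2 96.4]
yellow [ 42 124  14  15 127] [ 48.3 130.7]
nut y,z off [-0.29892318 -0.36013733]
cap (np.float64(84.7), np.float64(0.6232081835319913))
(55, 80) 102.1 1.313 wheel 0.6845661462954427
(180, 128) 102.4 2.568 wheel 0.6830074640543922
(183, 235) 99.0 3.765 wheel 0.6227057333676558
(85, 265) 100.9 5.044 wheel 0.6461663489458171
(5, 180) 97.6 0.032 wheel 0.6606773323048181
```

Every measurement agrees: the hub is good to under 1 mm and the wheel angle is about 0.65, so +2.49 rad is needed. That is two pushes of about 72° across the top, each bringing a spoke from 2.53 to 3.77. I'll roll the tool 90° to relieve joint 6, then go in front of the upper-left gap.

```bash
python3 -m creep '[{"x":0,"y":0,"z":0,"rx":0,"ry":0,"rz":0.1745,"hand":0},{"x":0,"y":0,"z":0,"rx":0,"ry":0,"rz":0.1745,"hand":0},{"x":0,"y":0,"z":0,"rx":0,"ry":0,"rz":0.1745,"hand":0},{"x":0,"y":0,"z":0,"rx":0,"ry":0,"rz":0.1745,"hand":0},{"x":0,"y":0,"z":0,"rx":0,"ry":0,"rz":0.1745,"hand":0},{"x":0,"y":0,"z":0,"rx":0,"ry":0,"rz":0.1745,"hand":0},{"x":0,"y":0,"z":0,"rx":0,"ry":0,"rz":0.1745,"hand":0},{"x":0,"y":0,"z":0,"rx":0,"ry":0,"rz":0.1745,"hand":0},{"x":0,"y":0,"z":0,"rx":0,"ry":0,"rz":0.1745,"hand":0},{"x":-32,"y":-13,"z":17,"rx":0,"ry":0,"rz":0,"hand":0},{"x":-32,"y":-13,"z":17,"rx":0,"ry":0,"rz":0,"hand":0},{"x":-32,"y":-13,"z":17,"rx":0,"ry":0,"rz":0,"hand":0},{"x":-32,"y":-13,"z":17,"rx":0,"ry":0,"rz":0,"hand":0},{"x":0,"y":0,"z":0,"rx":0,"ry":0,"rz":0,"hand":0}]'
cat >> h.py <<'E'
from scipy.spatial.transform import Rotation
def where():
    s=sense();P=s['eef_pos']-HUB;R=Rotation.from_euler('xyz',s['tcp_rot']).as_matrix()
    y,z=P@AY,P[2];F=s['contact_force']
    print("depth %.1f y %.1f z %.1f | r %.1f ang %.3f"%(P@AX,y,z,np.hypot(y,z),np.arctan2(y,-z)%6.2832),"F ax,y,z",(F@AX).round(1),(F@AY).round(1),F[2].round(1))
    print("q",s['qpos'].round(2));print(R.round(3).tolist())
E
python3 - <<'E'
from h import *
where()
im=grab_frame("wrist");cv2.imwrite("pics/w2.png",im[:,:,::-1])
E
```

```text
clock: 5.9
eef_pos: [539.8, -46.6, 199.1]
tcp_rot: [-2.764, -1.553, 0.008]
contact_force: [-0.3, 0.1, -0.9]
opening: 0.0
grasp_force: 0.0
depth -35.6 y 57.5 z 29.1 | r 64.4 ang 2.039 F ax,y,z -0.2 0.2 -0.9
q [-0.76  0.82  2.5   1.99  1.63 -1.73]
[[0.017, 0.376, 0.926], [0.0, -0.927, 0.376], [1.0, -0.006, -0.016]]
```

View pics/w2.png

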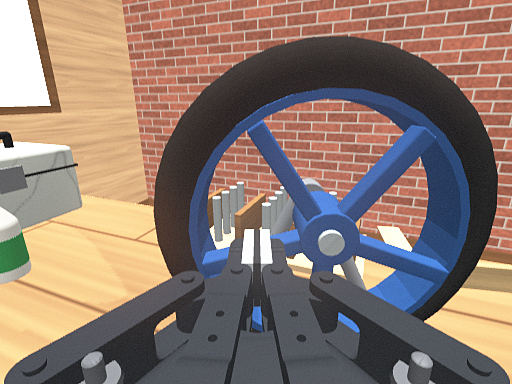

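The wrist view shows the shut fingertips at (257,232), in front of the open gap between the left spoke (230,255) and the upper-left spoke (280,165). Inserting.

```bash
python3 -m creep '[{"x":0.5,"y":0,"z":17,"rx":0,"ry":0,"rz":0,"hand":0},{"x":0,"y":0,"z":17,"rx":0,"ry":0,"rz":0,"hand":0},{"x":0,"y":0,"z":17,"rx":0,"ry":0,"rz":0,"hand":0},{"x":6.5,"y":5.5,"z":0,"rx":0,"ry":0,"rz":0,"hand":0},{"x":6.5,"y":5,"z":0,"rx":0,"ry":0,"rz":0,"hand":0},{"x":5.7,"y":5.9,"z":0,"rx":0,"ry":0,"rz":0,"hand":0},{"x":4.9,"y":6.5,"z":0,"rx":0,"ry":0,"rz":0,"hand":0}]'
python3 - <<'E'
from h import *
where()
E
```

```text
clock: 6.82
eef_pos: [595.7, -51.8, 225.1]
tcp_rot: [-3.032, -1.558, 0.27]
contact_force: [0.4, -0.3, -0.4]
opening: 0.002
grasp_force: 0.0
depth 14.5 y 32.1 z 55.1 | r 63.8 ang 2.615 F ax,y,z 0.3 -0.5 -0.4
q [-0.65  0.71  2.42  2.11  1.55 -1.56]
[[0.013, 0.371, 0.929], [0.004, -0.929, 0.371], [1.0, -0.001, -0.013]]
```

The force is almost zero at angle 2.615, so I'll look before going on.

Run:
```python
from h import *
where()
c=get_calibration("wrist");np.savez("w3.npz",**c)
im=grab_frame("wrist");cv2.imwrite("pics/w3.png",im[:,:,::-1])
where()
for a in (2.535,): print(proj(HUB+4*AX+90*(np.sin(a)*AY-np.cos(a)*np.array([0,0,1])),c), proj(HUB-6*AX,c))
```

```text
depth 14.5 y 32.1 z 55.1 | r 63.8 ang 2.615 F ax,y,z 0.3 -0.5 -0.4
q [-0.65  0.71  2.42  2.11  1.55 -1.56]
[[0.013, 0.371, 0.929], [0.004, -0.929, 0.371], [1.0, -0.001, -0.013]]
depth 14.8 y 31.2 z 55.6 | r 63.8 ang 2.630 F ax,y,z 0.2 -0.2 0.8
q [-0.65  0.71  2.42  2.11  1.55 -1.56]
[[0.012, 0.371, 0.929], [0.004, -0.929, 0.371], [1.0, -0.001, -0.012]]
[224.55580899 202.60952244] [306.55214125 315.80773516]
```

View pics/w3.png

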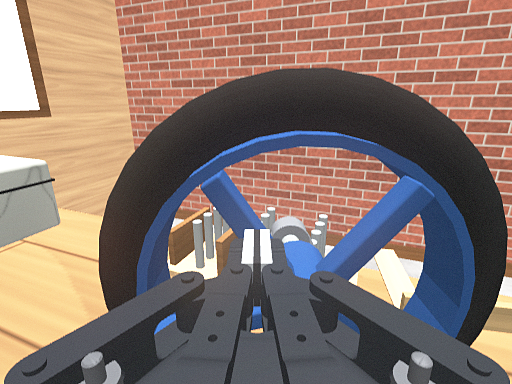

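The view shows the upper-left spoke unmoved, with its centre at about (230,203), and the fingertips at (257,232) overlapping it. The tip may be in front of the spoke plane, so I'll check the depth by triangulation.

Run:
```python
from h import *
s=sense();c=dict(np.load("w3.npz"));R=Rotation.from_euler('xyz',s['tcp_rot']).as_matrix()
for d in (0,-15,-30,-45): print("tcp",d,proj(s['eef_pos']+R[:,2]*d,c).round(1))
# tyre outer circle: apparent extents in w2/w3 vs predicted for hub depth offsets
for off in (0,30,60):
  P=lambda a,r,d:proj(HUB+(d+off)*AX+r*(np.sin(a)*AY-np.cos(a)*np.array([0,0,1])),c).round(0)
  print(off,"tyre L,top,R",P(1.57,150,38),P(3.14,150,38),P(4.71,150,38),"rim in top",P(3.14,107,10),"spoke r100",P(2.535,100,4),P(3.79,100,4),"spoke r63",P(2.535,63,4))
im=grab_frame("scene");cv2.imwrite("pics/s2.png",cv2.resize(im[120:280,150:310,::-1],(600,600),interpolation=cv2.INTER_CUBIC))
```

```text
tcp 0 [258.1 223.2]
tcp -15 [258.2 233.3]
tcp -30 [258.4 245.2]
tcp -45 [258.6 259.5]
0 tyre L,top,R [108. 275.] [307.  70.] [487. 275.] rim in top [312. 146.] spoke r100 [214. 190.] [413. 193.] spoke r63 [251. 236.]
30 tyre L,top,R [125. 256.] [300.  75.] [461. 255.] rim in top [304. 139.] spoke r100 [221. 176.] [391. 180.] spoke r63 [252. 217.]
60 tyre L,top,R [139. 240.] [295.  78.] [441. 240.] rim in top [298. 134.] spoke r100 [225. 167.] [374. 170.] spoke r63 [252. 203.]
```

View pics/s2.png

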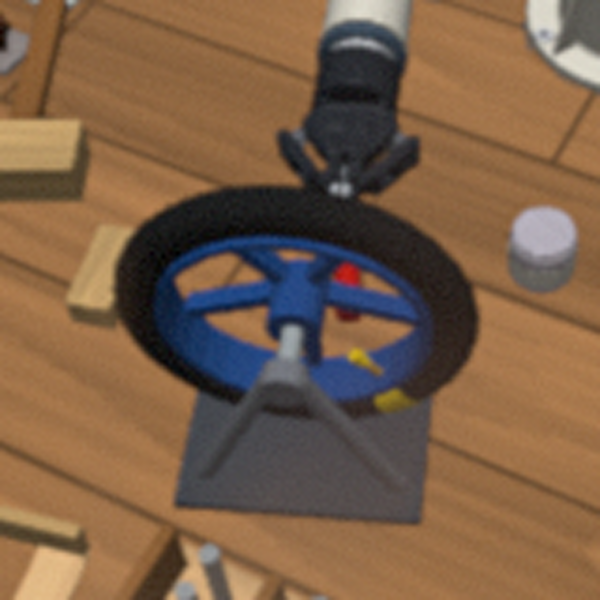

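The depth of the wheel fits, with tyre extents as predicted. The visible fingertip at row 230 sits well behind the nominal TCP row (223, or higher for its upper edge), so the tip never reached the spokes. I'll back off and use the gap at the top, where there is no valve, going deeper until contact. From there I'll push the spokes down the right side, one after another.

```bash
python3 -m creep '[{"x":0,"y":0,"z":-12,"rx":0,"ry":0,"rz":0,"hand":0},{"x":4,"y":15,"z":0,"rx":0,"ry":0,"rz":0,"hand":0},{"x":4,"y":16,"z":0,"rx":0,"ry":0,"rz":0,"hand":0},{"x":0,"y":0,"z":10,"rx":0,"ry":0,"rz":0,"hand":0},{"x":0,"y":0,"z":10,"rx":0,"ry":0,"rz":0,"hand":0},{"x":0,"y":0,"z":10,"rx":0,"ry":0,"rz":0,"hand":0},{"x":0,"y":0,"z":2,"rx":0,"ry":0,"rz":0,"hand":0},{"x":-0.8,"y":7,"z":0,"rx":0,"ry":0,"rz":0,"hand":0},{"x":-1.5,"y":7,"z":0,"rx":0,"ry":0,"rz":0,"hand":0},{"x":-2,"y":6,"z":0,"rx":0,"ry":0,"rz":0,"hand":0}]'
python3 - <<'E'
from h import *
where()
c=get_calibration("wrist");np.savez("w4.npz",**c)
im=grab_frame("wrist");cv2.imwrite("pics/w4.png",im[:,:,::-1])
E
```

```text
clock: 8.18
eef_pos: [633.6, -91.6, 227.7]
tcp_rot: [-3.027, -1.558, 0.266]
contact_force: [-0.1, 1.1, 0.1]
opening: 0.0
grasp_force: 0.0
depth 35.1 y -18.8 z 57.7 | r 60.7 ang 3.457 F ax,y,z 0.3 1.0 0.1
q [-0.67  0.7   2.32  2.08  1.49 -1.46]
[[0.013, 0.371, 0.928], [0.003, -0.928, 0.371], [1.0, -0.002, -0.013]]
```

View pics/w4.png

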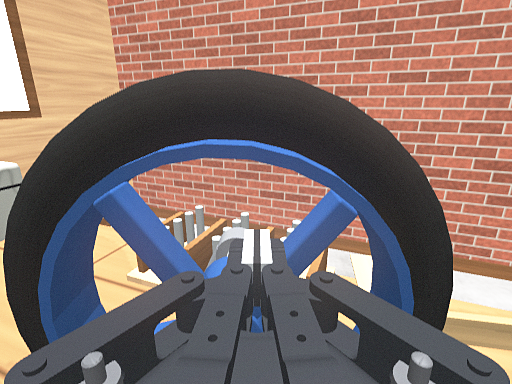

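The fingers are now in the top gap, just left of the upper-right spoke at (290,250). The small force (1 N) suggests contact is about to start, so I'll push on along the arc.

```bash
python3 -m creep '[{"x":-2.0,"y":6.2,"z":0,"rx":0,"ry":0,"rz":0,"hand":0},{"x":-2.6,"y":5.6,"z":0,"rx":0,"ry":0,"rz":0,"hand":0},{"x":-3.3,"y":5.2,"z":0,"rx":0,"ry":0,"rz":0,"hand":0},{"x":-3.8,"y":4.9,"z":0,"rx":0,"ry":0,"rz":0,"hand":0}]'
python3 - <<'E'
from h import *
where()
c=get_calibration("wrist");np.savez("w5.npz",**c)
im=grab_frame("wrist");cv2.imwrite("pics/w5.png",im[:,:,::-1])
E
```

```text
clock: 8.72
eef_pos: [640.8, -110.0, 216.1]
tcp_rot: [-2.952, -1.558, 0.194]
contact_force: [-1.5, 5.3, 2.5]
opening: 0.002
grasp_force: 2.4
depth 35.1 y -38.6 z 46.1 | r 60.1 ang 3.838 F ax,y,z 0.5 5.5 2.5
q [-0.7   0.73  2.28  2.05  1.49 -1.45]
[[0.013, 0.374, 0.927], [0.002, -0.927, 0.374], [1.0, -0.002, -0.013]]
```

View pics/w5.png

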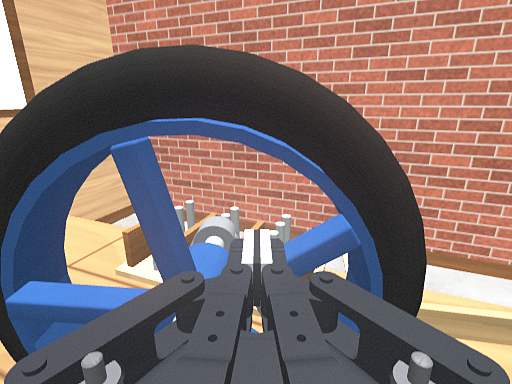

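Contact is made at 6 N. The upper spoke has turned to (130,140)–(185,270) and the pushed spoke is at (335,235). I'll add a numeric angle estimator by sampling blue on a ring, so no more pictures need viewing.

```bash
cat >> h.py <<'E'
def wheel(im,c,r=92):
    hsv=cv2.cvtColor(im,cv2.COLOR_RGB2HSV);blue=cv2.inRange(hsv,(105,120,50),(125,255,255))
    a=np.radians(np.arange(0,360,.5));out=[]
    uv=[proj(HUB+2*AX+r*(np.sin(t)*AY-np.cos(t)*np.array([0,0,1])),c) for t in a]
    b=np.array([int(0<=u<512 and 0<=v<384 and blue[int(v),int(u)]) for u,v in uv])>0
    e=np.flatnonzero(np.diff(b.astype(int)))
    runs=[(a[i+1],a[j]) for i,j in zip(e,e[1:]) if b[i+1]]
    print("runs centre,width mm",[(round((p+q)/2,3),round((q-p)*r,1)) for p,q in runs])
    m=cv2.inRange(hsv,(22,150,120),(35,255,255));n,l,st,ce=cv2.connectedComponentsWithStats(m)
    for i in range(1,n):
        if st[i,4]>25:
            y,z=onwheel(ce[i],c,38);print("yellow",st[i].tolist(),"r %.1f ang %.3f"%(np.hypot(y,z),np.arctan2(y,-z)%6.2832))
def look():
    c=get_calibration("wrist");im=grab_frame("wrist");where();wheel(im,c);return im,c
E
python3 - <<'E'
from h import *
for n in (1,4,5):
    print(n);wheel(cv2.imread(f"pics/w{n}.png")[:,:,::-1],dict(np.load(f"w{n}.npz"))if n!=2 else 0)
E
```

```text
1
runs centre,width mm [(np.float64(2.561), np.float64(13.6)), (np.float64(3.731), np.float64(15.3)), (np.float64(3.84), np.float64(0.0)), (np.float64(3.875), np.float64(3.2)), (np.float64(4.136), np.float64(1.6)), (np.float64(4.769), np.float64(0.8)), (np.float64(4.804), np.float64(0.8))]
yellow [0, 89, 8, 18, 74] r 138.0 ang 0.662
yellow [42, 124, 14, 15, 127] r 83.8 ang 0.631
4
runs centre,width mm [(np.float64(1.854), np.float64(47.4)), (np.float64(2.147), np.float64(0.0)), (np.float64(2.282), np.float64(0.8)), (np.float64(2.474), np.float64(0.8)), (np.float64(2.605), np.float64(20.1)), (np.float64(3.748), np.float64(13.6)), (np.float64(3.848), np.float64(0.0)), (np.float64(3.866), np.float64(0.0)), (np.float64(3.888), np.float64(0.8)), (np.float64(4.342), np.float64(10.4))]
5
runs centre,width mm [(np.float64(1.872), np.float64(93.9)), (np.float64(2.417), np.float64(3.2)), (np.float64(2.47), np.float64(3.2)), (np.float64(2.932), np.float64(19.3)), (np.float64(4.132), np.float64(21.7)), (np.float64(4.73), np.float64(4.8))]
```

```bash
python3 -m creep '[{"x":-3,"y":5.8,"z":0,"rx":0,"ry":0,"rz":0,"hand":0},{"x":-4.6,"y":4.1,"z":0,"rx":0,"ry":0,"rz":0,"hand":0},{"x":-5,"y":3.7,"z":0,"rx":0,"ry":0,"rz":0,"hand":0},{"x":-5.4,"y":3,"z":0,"rx":0,"ry":0,"rz":0,"hand":0},{"x":-5.7,"y":2.5,"z":0,"rx":0,"ry":0,"rz":0,"hand":0},{"x":-5.8,"y":2,"z":0,"rx":0,"ry":0,"rz":0,"hand":0},{"x":-6.1,"y":1.4,"z":0,"rx":0,"ry":0,"rz":0,"hand":0},{"x":-6.1,"y":0.7,"z":0,"rx":0,"ry":0,"rz":0,"hand":0}]'
python3 - <<'E'
from h import *
im,c=look()
cv2.imwrite("pics/w6.png",im[:,:,::-1])
E
```

```text
clock: 9.78
eef_pos: [649.6, -133.2, 174.1]
tcp_rot: [-3.013, -1.558, 0.251]
contact_force: [-1.0, 1.7, 5.5]
opening: -0.001
grasp_force: 2.4
depth 34.7 y -63.5 z 3.0 | r 63.6 ang 4.665 F ax,y,z 0.6 -0.3 0.1
q [-0.73  0.83  2.21  2.03  1.51 -1.48]
[[0.014, 0.371, 0.929], [0.003, -0.929, 0.371], [1.0, -0.002, -0.014]]
runs centre,width mm [(np.float64(1.017), np.float64(37.7)), (np.float64(2.683), np.float64(39.3)), (np.float64(3.687), np.float64(13.6)), (np.float64(4.813), np.float64(10.4))]
yellow [20, 198, 35, 18, 321] r 82.7 ang 1.746
```

The first push is done, with the wheel at about 1.77. I'll withdraw, go back to the top gap and take the next spoke.

```bash
python3 -m creep '[{"x":4,"y":0,"z":0,"rx":0,"ry":0,"rz":0,"hand":0},{"x":0,"y":0,"z":-22,"rx":0,"ry":0,"rz":0,"hand":0},{"x":0,"y":0,"z":-23,"rx":0,"ry":0,"rz":0,"hand":0},{"x":18,"y":-21,"z":0,"rx":0,"ry":0,"rz":0,"hand":0},{"x":18,"y":-21,"z":0,"rx":0,"ry":0,"rz":0,"hand":0},{"x":18,"y":-21,"z":0,"rx":0,"ry":0,"rz":0,"hand":0},{"x":0,"y":0,"z":0,"rx":0,"ry":0,"rz":0,"hand":0}]'
python3 - <<'E'
from h import *
im,c=look()
E
```

```text
clock: 10.7
eef_pos: [584.6, -90.0, 233.7]
tcp_rot: [-3.049, -1.557, 0.289]
contact_force: [-0.8, -0.4, -0.1]
opening: -0.0
grasp_force: 0.0
depth -9.7 y -0.4 z 63.2 | r 63.2 ang 3.149 F ax,y,z 1.3 -0.1 -0.2
q [-0.76  0.68  2.39  2.    1.53 -1.51]
[[0.013, 0.372, 0.928], [0.004, -0.928, 0.372], [1.0, -0.001, -0.014]]
runs centre,width mm [(np.float64(1.645), np.float64(15.3)), (np.float64(1.745), np.float64(0.0)), (np.float64(1.998), np.float64(0.0)), (np.float64(2.374), np.float64(0.0)), (np.float64(2.505), np.float64(16.1)), (np.float64(3.687), np.float64(18.5)), (np.float64(4.342), np.float64(4.0)), (np.float64(4.398), np.float64(0.0)), (np.float64(4.433), np.float64(1.6)), (np.float64(4.603), np.float64(24.9))]
yellow [77, 214, 39, 53, 1373] r 143.6 ang 1.729
yellow [158, 245, 20, 13, 143] r 80.2 ang 1.757
```

```bash
python3 -m creep '[{"x":0,"y":0,"z":15,"rx":0,"ry":0,"rz":0,"hand":0},{"x":0,"y":0,"z":15,"rx":0,"ry":0,"rz":0,"hand":0},{"x":0,"y":0,"z":15,"rx":0,"ry":0,"rz":0,"hand":0},{"x":-1.4,"y":6.3,"z":0,"rx":0,"ry":0,"rz":0,"hand":0},{"x":-1,"y":6.1,"z":0,"rx":0,"ry":0,"rz":0,"hand":0},{"x":-1.6,"y":6,"z":0,"rx":0,"ry":0,"rz":0,"hand":0},{"x":-2.2,"y":5.8,"z":0,"rx":0,"ry":0,"rz":0,"hand":0},{"x":-2.7,"y":5.6,"z":0,"rx":0,"ry":0,"rz":0,"hand":0},{"x":-3.3,"y":5.2,"z":0,"rx":0,"ry":0,"rz":0,"hand":0},{"x":-3.9,"y":5,"z":0,"rx":0,"ry":0,"rz":0,"hand":0},{"x":-4.2,"y":4.4,"z":0,"rx":0,"ry":0,"rz":0,"hand":0},{"x":-4.7,"y":4.1,"z":0,"rx":0,"ry":0,"rz":0,"hand":0},{"x":-5.1,"y":3.6,"z":0,"rx":0,"ry":0,"rz":0,"hand":0},{"x":-5.4,"y":3,"z":0,"rx":0,"ry":0,"rz":0,"hand":0},{"x":-5.6,"y":2.5,"z":0,"rx":0,"ry":0,"rz":0,"hand":0},{"x":-6,"y":1.9,"z":0,"rx":0,"ry":0,"rz":0,"hand":0},{"x":-6,"y":1.3,"z":0,"rx":0,"ry":0,"rz":0,"hand":0}]'
python3 - <<'E'
from h import *
im,c=look()
E
```

```text
clock: 12.88
eef_pos: [648.8, -131.0, 179.1]
tcp_rot: [-3.016, -1.558, 0.255]
contact_force: [-0.2, 2.1, 6.3]
opening: 0.001
grasp_force: 2.5
depth 34.8 y -61.3 z 8.0 | r 61.9 ang 4.583 F ax,y,z -0.4 0.8 -1.2
q [-0.72  0.82  2.22  2.03  1.51 -1.48]
[[0.014, 0.371, 0.929], [0.003, -0.929, 0.371], [1.0, -0.002, -0.014]]
runs centre,width mm [(np.float64(1.082), np.float64(38.5)), (np.float64(2.618), np.float64(40.1)), (np.float64(3.6), np.float64(12.0)), (np.float64(4.743), np.float64(7.2))]
yellow [36, 0, 83, 41, 2553] r 133.1 ang 2.883
yellow [114, 101, 29, 28, 598] r 79.5 ang 2.954
```

```bash
python3 -m creep '[{"x":-3.5,"y":0.4,"z":0,"rx":0,"ry":0,"rz":0,"hand":0},{"x":-3.5,"y":0.2,"z":0,"rx":0,"ry":0,"rz":0,"hand":0},{"x":-1.5,"y":0,"z":0,"rx":0,"ry":0,"rz":0,"hand":0},{"x":0,"y":0,"z":0,"rx":0,"ry":0,"rz":0,"hand":0}]'
python3 - <<'E'
from h import *
im,c=look()
im=grab_frame("top");c=get_calibration("top")
hsv=cv2.cvtColor(im,cv2.COLOR_RGB2HSV);m=cv2.inRange(hsv,(20,120,90),(36,255,255));n,l,st,ce=cv2.connectedComponentsWithStats(m)
for i in range(1,n):
    if st[i,4]>5 and 200<ce[i][0]<320 and 110<ce[i][1]<180:
        p=onz("top",ce[i],320)-HUB;print("top stripe",st[i],p@AX,p@AY)
E
```

```text
clock: 13.42
eef_pos: [648.9, -131.5, 170.6]
tcp_rot: [-3.012, -1.557, 0.251]
contact_force: [-0.2, -0.0, 2.8]
opening: 0.001
grasp_force: 1.6
depth 34.7 y -61.6 z 0.6 | r 61.6 ang 4.703 F ax,y,z -0.5 0.9 3.2
q [-0.73  0.84  2.22  2.03  1.52 -1.49]
[[0.013, 0.372, 0.928], [0.003, -0.928, 0.372], [1.0, -0.002, -0.013]]
runs centre,width mm [(np.float64(1.012), np.float64(40.1)), (np.float64(2.683), np.float64(42.6)), (np.float64(3.744), np.float64(11.2)), (np.float64(3.822), np.float64(0.0)), (np.float64(4.756), np.float64(3.2)), (np.float64(4.791), np.float64(0.0)), (np.float64(4.821), np.float64(0.8)), (np.float64(4.874), np.float64(5.6))]
yellow [87, 0, 65, 16, 813] r 125.7 ang 3.057
yellow [133, 84, 26, 27, 620] r 79.5 ang 3.105
top stripe [252 127  16  16 189] 32.19712621634761 2.701835943797235
```

The valve is within about 0.04 rad of the top. I'll withdraw to a centred view to measure the last bit relative to the nut.

```bash
python3 -m creep '[{"x":4,"y":0,"z":0,"rx":0,"ry":0,"rz":0,"hand":0},{"x":0,"y":0,"z":-25,"rx":0,"ry":0,"rz":0,"hand":0},{"x":0,"y":0,"z":-25,"rx":0,"ry":0,"rz":0,"hand":0},{"x":25,"y":-20,"z":-10,"rx":0,"ry":0,"rz":0,"hand":0},{"x":25,"y":-20,"z":-10,"rx":0,"ry":0,"rz":0,"hand":0},{"x":25,"y":-20,"z":-10,"rx":0,"ry":0,"rz":0,"hand":0},{"x":25,"y":0,"z":0,"rx":0,"ry":0,"rz":0,"hand":0},{"x":0,"y":0,"z":0,"rx":0,"ry":0,"rz":0,"hand":0}]'
python3 - <<'E'
from h import *
im,c=look();cv2.imwrite("pics/w7.png",im[:,:,::-1]);np.savez("w7.npz",**c)
print("nut pred",proj(HUB-6*AX,c),"cap pred at top r80",proj(HUB+38*AX+np.array([0,0,80]),c))
E
```

```text
clock: 14.52
eef_pos: [553.6, -105.1, 277.1]
tcp_rot: [3.034, -1.558, 0.488]
contact_force: [0.8, 1.1, -0.8]
opening: 0.003
grasp_force: 0.0
depth -44.2 y -2.2 z 106.2 | r 106.2 ang 3.162 F ax,y,z -0.8 0.4 0.0
q [-0.86  0.55  2.43  1.89  1.5  -1.41]
[[0.012, 0.372, 0.928], [0.006, -0.928, 0.371], [1.0, 0.001, -0.014]]
runs centre,width mm [(np.float64(1.344), np.float64(8.0)), (np.float64(1.889), np.float64(5.6)), (np.float64(2.439), np.float64(2.4)), (np.float64(2.478), np.float64(1.6)), (np.float64(2.57), np.float64(12.0)), (np.float64(3.726), np.float64(19.3)), (np.float64(4.891), np.float64(8.8))]
yellow [228, 148, 48, 37, 1294] r 126.6 ang 3.120
yellow [247, 210, 13, 16, 165] r 75.8 ang 3.118
nut pred [254.3298543  315.34408373] cap pred at top r80 [254.78948826 214.06645645]
```

View pics/w7.png

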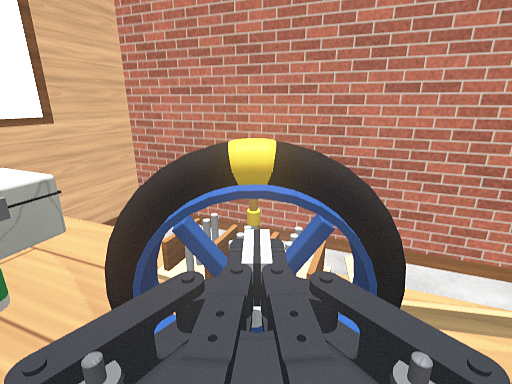

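The last view shows the stripe at (252,160) and the cap at (253,217), against a wheel centre at column 255. The cap and stripe both read 3.12, so 0.02 rad is left. One small nudge on the same spoke will finish it.

```bash
python3 -m creep '[{"x":-25,"y":0,"z":0,"rx":0,"ry":0,"rz":0,"hand":0},{"x":-24.5,"y":20,"z":10,"rx":0,"ry":0,"rz":0,"hand":0},{"x":-24.5,"y":20,"z":10,"rx":0,"ry":0,"rz":0,"hand":0},{"x":-23,"y":19.4,"z":10,"rx":0,"ry":0,"rz":0,"hand":0},{"x":0,"y":0,"z":25,"rx":0,"ry":0,"rz":0,"hand":0},{"x":0,"y":0,"z":24,"rx":0,"ry":0,"rz":0,"hand":0},{"x":0,"y":0,"z":0,"rx":0,"ry":0,"rz":0,"hand":0}]'
python3 - <<'E'
from h import *
look()
E
```

```text
clock: 15.45
eef_pos: [648.4, -130.0, 176.1]
tcp_rot: [-3.006, -1.556, 0.247]
contact_force: [-0.7, 0.3, 0.6]
opening: 0.0
grasp_force: 0.0
depth 34.1 y -60.0 z 6.3 | r 60.3 ang 4.607 F ax,y,z -0.2 0.8 -0.2
q [-0.73  0.83  2.22  2.03  1.51 -1.48]
[[0.014, 0.373, 0.928], [0.003, -0.928, 0.373], [1.0, -0.002, -0.014]]
runs centre,width mm [(np.float64(1.078), np.float64(40.9)), (np.float64(2.618), np.float64(41.7)), (np.float64(2.862), np.float64(0.0)), (np.float64(3.731), np.float64(8.8)), (np.float64(3.805), np.float64(1.6)), (np.float64(4.721), np.float64(1.6)), (np.float64(4.782), np.float64(3.2))]
yellow [83, 0, 73, 30, 1770] r 128.2 ang 3.054
yellow [137, 95, 26, 27, 591] r 79.1 ang 3.106
```

```bash
python3 -m creep '[{"x":-2.5,"y":0.5,"z":0,"rx":0,"ry":0,"rz":0,"hand":0},{"x":-2.5,"y":0.5,"z":0,"rx":0,"ry":0,"rz":0,"hand":0},{"x":-2.3,"y":0,"z":0,"rx":0,"ry":0,"rz":0,"hand":0},{"x":0,"y":0,"z":0,"rx":0,"ry":0,"rz":0,"hand":0},{"x":0,"y":0,"z":0,"rx":0,"ry":0,"rz":0,"hand":0}]'
python3 - <<'E'
from h import *
look()
E
```

```text
clock: 16.12
eef_pos: [648.1, -132.3, 170.6]
tcp_rot: [-3.028, -1.558, 0.267]
contact_force: [-1.2, -2.2, 2.3]
opening: -0.001
grasp_force: 0.8
depth 33.7 y -62.0 z 0.5 | r 62.0 ang 4.704 F ax,y,z -0.9 -1.8 1.0
q [-0.73  0.84  2.22  2.03  1.52 -1.49]
[[0.013, 0.372, 0.928], [0.003, -0.928, 0.372], [1.0, -0.001, -0.013]]
runs centre,width mm [(np.float64(1.017), np.float64(42.6)), (np.float64(2.679), np.float64(43.4)), (np.float64(3.752), np.float64(12.8)), (np.float64(4.739), np.float64(0.0)), (np.float64(4.791), np.float64(6.4)), (np.float64(4.878), np.float64(6.4))]
yellow [88, 0, 64, 16, 849] r 125.8 ang 3.058
yellow [133, 84, 26, 27, 612] r 79.4 ang 3.105
```

```bash
python3 -m creep '[{"x":-1,"y":0,"z":0,"rx":0,"ry":0,"rz":0,"hand":0},{"x":-0.8,"y":0,"z":0,"rx":0,"ry":0,"rz":0,"hand":0},{"x":0,"y":0,"z":0,"rx":0,"ry":0,"rz":0,"hand":0}]'
python3 - <<'E'
from h import *
look()
E
```

```text
clock: 16.55
eef_pos: [648.1, -132.0, 168.9]
tcp_rot: [-3.023, -1.558, 0.263]
contact_force: [-2.0, -2.2, 4.5]
opening: -0.0
grasp_force: 2.4
depth 33.7 y -61.7 z -1.1 | r 61.7 ang 4.731 F ax,y,z -2.2 0.1 5.4
q [-0.73  0.85  2.21  2.03  1.52 -1.5 ]
[[0.012, 0.372, 0.928], [0.003, -0.928, 0.372], [1.0, -0.002, -0.013]]
runs centre,width mm [(np.float64(1.004), np.float64(43.4)), (np.float64(2.692), np.float64(44.2)), (np.float64(3.779), np.float64(12.8)), (np.float64(4.773), np.float64(3.2)), (np.float64(4.83), np.float64(4.0)), (np.float64(4.9), np.float64(5.6))]
yellow [95, 0, 63, 13, 607] r 124.8 ang 3.087
yellow [137, 81, 25, 27, 605] r 79.3 ang 3.130
```

The wheel moved by +0.025. I'll withdraw well clear and verify.

```bash
python3 -m creep '[{"x":4,"y":0,"z":0,"rx":0,"ry":0,"rz":0,"hand":0},{"x":0,"y":0,"z":-25,"rx":0,"ry":0,"rz":0,"hand":0},{"x":0,"y":0,"z":-25,"rx":0,"ry":0,"rz":0,"hand":0},{"x":25,"y":-20,"z":-12,"rx":0,"ry":0,"rz":0,"hand":0},{"x":25,"y":-20,"z":-12,"rx":0,"ry":0,"rz":0,"hand":0},{"x":25,"y":-20,"z":-12,"rx":0,"ry":0,"rz":0,"hand":0},{"x":25,"y":0,"z":-10,"rx":0,"ry":0,"rz":0,"hand":0},{"x":0,"y":0,"z":0,"rx":0,"ry":0,"rz":0,"hand":0},{"x":0,"y":0,"z":0,"rx":0,"ry":0,"rz":0,"hand":0}]'
python3 - <<'E'
from h import *
look()
E
```

```text
clock: 17.73
eef_pos: [538.2, -111.8, 273.4]
tcp_rot: [-3.069, -1.557, 0.308]
contact_force: [0.0, -0.0, 0.2]
opening: 0.005
grasp_force: 0.0
depth -61.0 y -2.5 z 103.1 | r 103.2 ang 3.166 F ax,y,z -0.9 -0.4 -1.1
q [-0.91  0.56  2.43  1.84  1.52 -1.43]
[[0.014, 0.372, 0.928], [0.004, -0.928, 0.372], [1.0, -0.002, -0.014]]
runs centre,width mm [(np.float64(1.222), np.float64(6.4)), (np.float64(1.724), np.float64(2.4)), (np.float64(1.776), np.float64(4.0)), (np.float64(1.815), np.float64(0.0)), (np.float64(1.854), np.float64(4.0)), (np.float64(2.457), np.float64(0.8)), (np.float64(2.513), np.float64(6.4)), (np.float64(2.609), np.float64(8.0)), (np.float64(3.709), np.float64(9.6)), (np.float64(3.8), np.float64(2.4)), (np.float64(3.84), np.float64(1.6)), (np.float64(4.499), np.float64(7.2)), (np.float64(5.018), np.float64(6.4))]
yellow [233, 140, 45, 35, 1155] r 127.1 ang 3.148
yellow [249, 200, 13, 15, 161] r 76.4 ang 3.148
```

The cap and the stripe both read 3.148, which is within 0.01 rad of the top. The hand is clear and at rest.

```bash
python3 -c "
from rig import *
print(sign_off())"
```

```text
the job is handed in; nothing more can be done
None
```

The wheel is at rest with its valve at the top: the last look put it within about 0.01 rad of straight above the axle. It was turned by two spokes in succession plus one small nudge, the hand is well clear, and the job was handed in at about 18 s.

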